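# Set out two washed nozzle sets on the drying stand

### The job

Set the washed spray-gun parts out on the drying stand, each part upright and resting fully down. The full-size set belongs to the spray gun lying on the bench, so it goes on the post nearer that gun: the flat air ring over the post first, the large fluid tip on top of the ring, and the large air cap over the tip. The mini-gun set goes on the other post: the small fluid tip over the post, and the small air cap over it; leave the spray gun, the gun cup and the brush where they are.

Things in the scene. Friction and masses are not known exactly. Their poses are not given: they have to be found in the camera images.
- air_ring: Flat black air-distribution ring lying on the bench, 42 mm across, 6 mm thick, centre hole 13 mm. Grasp it across its 42 mm outside. Origin: centre of its underside, z up.
- tip_large: Large fluid tip, steel with a brass cone, standing on its rear face with its nose up: hexagon-like flange 28 mm across and 8 mm high at the bottom, then a short neck 22 mm across up to 10 mm, then a cone to a 6 mm nose; 30 mm high in all. Grasp it by the flange. A hole 12 mm wide and 10 mm deep opens in its underside. Origin: centre of the underside, z up to the nose.
- tip_small: Small fluid tip of the mini gun, same look: flange 19 mm across and 6 mm high at the bottom, neck 17 mm across up to 13.5 mm, then a cone to a 4.4 mm nose; 24 mm high in all. Grasp it by the flange. A hole 11 mm wide and 13.5 mm deep opens in its underside. Origin: centre of the underside, z up to the nose.
- cap_large: Large air cap: a knurled aluminium collar 42 mm across and 22 mm high, above it a brass face 37 mm across up to 28 mm with a 12 mm hole in its middle, and two brass horns up to 39 mm. Open below: the collar is hollow, 34 mm wide inside and 22 mm deep, so that it drops over the large fluid tip, whose nose then shows in the hole. Grasp it across the collar. Origin: centre of the underside, z up.
- cap_small: Small air cap of the mini gun, same look: collar 31 mm across and 18 mm high, brass face 26 mm across up to 22 mm with an 11 mm hole, two horns up to 30 mm. Hollow below: 25 mm wide and 18 mm deep. Grasp it across the collar. Origin: centre of the underside, z up.
- post_a: One of two alike round-topped steel posts, 7 mm thick and 13 mm high, that stand 90 mm apart on the drying stand, a perforated aluminium plate 84 x 160 mm, its top 10 mm above the bench, fixed to the bench; each post is 35 mm from the plate's near end. Origin: foot of the post, on the plate's top face; z up, y along the plate's length, from post_b towards post_a; x across the plate.
- post_b: The other post of the drying stand, 90 mm from post_a along -y of its frame; same size and axes. Origin: foot of the post, on the plate's top face.
- spray_gun: Spray gun (143 x 191 x 49 mm) lying on its side at the left or right end of the bench: the gun that the full-size parts belong to. Origin: centre of its underside. Not to be moved. (Other guns hang on the wall rack: they do not count.)
- gun_cup: Black gun cup with a grey lid and spout, 76 mm across, 188 mm high, loose, standing at the other end of the bench. Origin: centre of its underside. Not to be moved.
- brush: Cleaning brush with a red handle, 19 x 170 x 18 mm, lying along the bench's front edge, loose. Origin: centre of its underside, y along it. Not to be moved.
Things that resemble listed ones, but are neither listed nor needed, are in the scene too. What is shaped like the tip_large but orange or turquoise is not meant.

How it is judged:
By the outcome, as a careful person would: the job done as asked, in the order asked, and still so for the second after the job is handed in, with the robot touching nothing.
It also fails if it takes over 96 s, if anything falls off the work surface, if the arm or the gripper's body presses on something with over 40 N, if the wrist force passes 120 N, or if a joint passes its speed limit or range.

### The arm

A 6-joint arm with a two-finger parallel gripper is mounted at the origin on a cart in front of the work surface, level with it; the furniture and walls round the work are solid. World frame = base frame: x ahead of the robot, y to its left, z up, the work surface at z = 0. Lengths are in m, angles in rad, forces in N, time in s.
With the tool pointing down it reaches from about 0.375 to 0.975 m from the base axis. Payload 3.8 kg.
Tool frame: the origin (TCP) lies at the very end of the fingers, on their centre line; the grasp point (between the pads) lies 19 mm behind it; z points along the fingers, y is the line along which they close (so a half turn about z gives the same grasp; the last joint's range is limited). The gripper opens to 85 mm and grips with 20 to 120 N. Pads are 22 mm wide; open, the fingers measure 114 mm over their backs; the gripper's body (76 mm by 85 mm) begins 54 mm behind the grasp point. The pads swing forward as they close: fully open they stand 13 mm farther back than shut.
Start: joints at [-1.264, 0.264, 1.604, -0, 1.274, -0.037], TCP at [0.228, -0.635, 0.231] pointing down, gripper open.
Joint ranges: [-2.63, 2.63], [-0.94, 2.18], [0.31, 2.57], [-1.31, 4.45], [0, 2.66], [-2.55, 2.55]. Speed limits (rad/s): [2.57, 2.57, 3.14, 3.14, 3.14, 3.14].

### API

Orientations are given as a rotation vector (axis times angle).
In Python, from workcell import bot gives the robot as it stands.
- The arm moves only by the shell command python3 -m creep 'ROWS' [FORCE]. ROWS is JSON, a list of rows, each a list of 5 numbers: the shift along the tool's x, y, z in units of 0.05 m (1.0 is 0.05 m), then the turn about the tool's z in units of 0.1 rad (1.0 is 0.1 rad), then the opening, from 0 (shut) to 1 (fully open). In form: [[tx, ty, tz, spin, hand], ...]. A call has 1 to 20 rows; each row shifts and turns the commanded pose from where the row before left it, along the tool's axes as they then stand; what a row does not reach is not made up. A row lasts 1/8 s, in which the tool goes at most 62.5 mm and 10.7 degrees, less where a joint would pass 70% of its speed; a pose out of reach is approached as far as the arm can. A call with a number of a shift or a turn outside -1 to 1 is refused whole. A call with a gripper value outside its range is refused whole. The fingers move at their own pace and stop on an object; FORCE is the grip in N (left out, the last holds). Time passes only in rows, so rows that do not move let the fingers close. It gives the time, the measured TCP pose, the force, the opening and the grip force at its end, in the units of the state.
- bot.read_state(): the state, without advancing time (a new reading comes with each control period).
- bot.read_camera(name): name is "scene" or "side" or "wrist"; returns a dict with "pixels" (400x640x3 uint8, red, green, blue), "vfov" (degrees; the focal length in pixels is half the picture's height over the tangent of half this angle, whatever the lens; pixels are square), "cx", "cy" (the principal point, pixels), "world_to_cam" (4x4, takes a point from world to camera coordinates). Camera axes: x right, y down, z forward; pixel columns grow to the right and rows downward; lengths in m; the calibration is good to about 2 mm. A picture is of the moment at which its call begins. There is no depth.
- bot.finish_job(): hands the job in; it is judged then, once.
Trained networks look in a picture, given as the dict that the camera call returned (one of the last four; its "shot" number tells which), for a name from the list of things; names that differ only in an ending like _2 or _b are one class to them, and where a whole thing is asked for, a point or a joint stands for the part that bears it (a point fixed in the world has none). Each returns a list of dicts, best first, with "score" (0 to 1); they miss things now and then, are a little off and sometimes report something else, mostly with a low value. They report only what shows in the picture. A call takes as long as a camera call. They do not tell look-alikes from the thing itself.
- bot.look_for(target, picture): "bbox" ([left, top, right, bottom] in pixels, round what is visible of it).
- bot.regions_of(target, picture): "mask" (400x640 bool, what is visible of it) and "bbox" ([left, top, right, bottom] in pixels, round what is visible of it).
The state is a dict: "time": time; "q": joint angles; "joint_vel": joint speeds; "joint_torque": joint torques, N m; "tool_pos": TCP position; "tcp_rot": TCP orientation; "wrist_force": force on the tool from outside, world axes, zero at the start; "torque": the same for the moment, N m; "width": opening from 0.0 (shut) to 1.0 (fully open); "grip_force": force on a finger pad.
Only numpy, scipy, OpenCV 4.12 (cv2) and the standard library are available. Lean on these libraries where they do the work, as an engineer would, in place of code of your own. Each camera call takes 0.05 s, during which the arm holds its last target. There are 200 camera calls.

## Working session

There is one attempt and no reset: what is moved stays moved. The work goes in short steps, Python scripts to look and compute and a shell command to move; the robot and the scene stay as the last step left them, time stands still between calls to the robot, and variables do not carry over. Pictures are saved under pics/ and viewed, at most 14 in all, crops included, and the job is handed in when it is done.

```bash
mkdir -p pics; ls; cat > h.py <<'E'
import numpy as np, cv2
from workcell import bot
def shot(cam,name=None):
    p=bot.read_camera(cam)
    if name: cv2.imwrite(f'pics/{name}.png',p['pixels'][:,:,::-1])
    return p
def ray(p,u,v):
    f=200/np.tan(np.radians(p['vfov'])/2)
    T=np.array(p['world_to_cam']);R=T[:3,:3];t=T[:3,3]
    d=R.T@np.array([(u-p['cx'])/f,(v-p['cy'])/f,1.]);return -R.T@t,d/np.linalg.norm(d)
def onz(p,u,v,z):
    c,d=ray(p,u,v);return c+d*(z-c[2])/d[2]
def proj(p,X):
    f=200/np.tan(np.radians(p['vfov'])/2)
    T=np.array(p['world_to_cam']);c=T[:3,:3]@np.array(X)+T[:3,3]
    return np.array([p['cx']+f*c[0]/c[2],p['cy']+f*c[1]/c[2]])
NAMES=['air_ring','tip_large','tip_small','cap_large','cap_small','post_a','spray_gun','gun_cup','brush']
E
python3 - <<'E'
from h import *
for c in ['scene','side','wrist']:
    p=shot(c,c+'0'); print(c,p['vfov'],p['cx'],p['cy'],'cam at',ray(p,0,0)[0].round(3), p.keys())
    for n in NAMES:
        for r in bot.look_for(n,p)[:4]:
            b=np.array(r['bbox']); print(n,round(r['score'],2),b.round().astype(int).tolist(), onz(p,(b[0]+b[2])/2,(b[1]+b[3])/2,0.01).round(3)[:2])
E
```

```text
pics
scene 57.80022593088626 318.3622572535684 201.37205072909188 cam at [ 0.088 -0.502  0.597] dict_keys(['pixels', 'vfov', 'cx', 'cy', 'world_to_cam', 'shot'])
air_ring 0.46 [206, 169, 219, 180] [0.462 0.279]
tip_large 0.66 [404, 322, 417, 337] [ 0.448 -0.376]
tip_large 0.6 [370, 306, 382, 317] [ 0.435 -0.309]
tip_large 0.55 [204, 169, 221, 180] [0.462 0.278]
tip_large 0.52 [409, 298, 426, 309] [ 0.503 -0.354]
cap_large 0.9 [360, 242, 383, 263] [ 0.544 -0.213]
cap_small 0.77 [329, 256, 346, 272] [ 0.468 -0.183]
spray_gun 0.66 [417, 221, 498, 289] [ 0.668 -0.349]
gun_cup 0.95 [249, 89, 272, 155] [0.748 0.425]
gun_cup 0.56 [360, 242, 383, 263] [ 0.544 -0.212]
brush 0.89 [242, 214, 290, 248] [0.426 0.   ]
brush 0.52 [360, 242, 383, 262] [ 0.545 -0.212]
brush 0.37 [247, 90, 271, 154] [0.745 0.43 ]
side 56.708207792621494 321.4708676321536 200.93784739646756 cam at [ 0.452 -0.833  0.663] dict_keys(['pixels', 'vfov', 'cx', 'cy', 'world_to_cam', 'shot'])
air_ring 0.73 [276, 188, 284, 230] [ 0.423 -0.005]
air_ring 0.39 [284, 150, 298, 160] [0.468 0.289]
tip_large 0.61 [286, 285, 298, 298] [ 0.442 -0.302]
tip_large 0.59 [289, 311, 307, 327] [ 0.452 -0.374]
tip_large 0.42 [321, 300, 330, 316] [ 0.51  -0.352]
cap_large 0.62 [323, 245, 340, 267] [ 0.543 -0.206]
cap_small 0.5 [290, 244, 303, 259] [ 0.46 -0.18]
spray_gun 0.88 [349, 256, 442, 310] [ 0.675 -0.306]
gun_cup 0.56 [339, 102, 363, 157] [0.708 0.455]
brush 0.65 [278, 187, 288, 229] [ 0.432 -0.003]
wrist 61.223357742008 321.46792585966165 194.67890803567008 cam at [ 0.294 -0.611  0.375] dict_keys(['pixels', 'vfov', 'cx', 'cy', 'world_to_cam', 'shot'])
```

View pics/scene0.png

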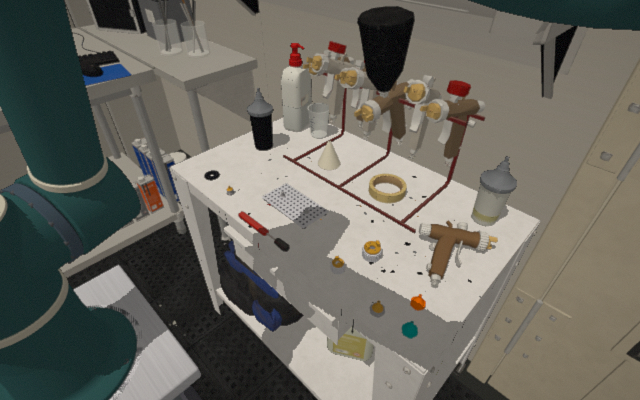

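View pics/side0.png

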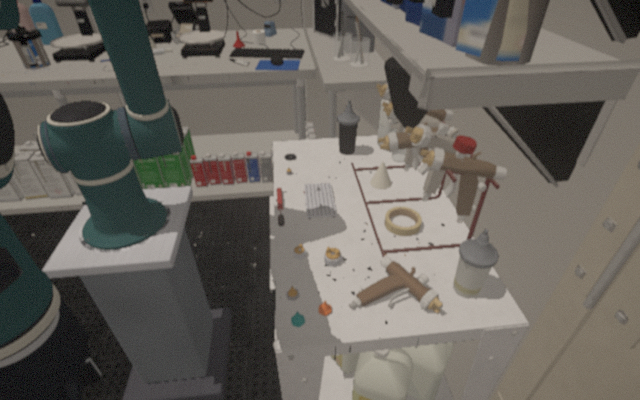

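Scene shows the ring at (211,175), small tip (229,190), stand plate (294,204), small cap (338,262), large cap (372,250), large tip (377,309), with orange and turquoise decoys at (418,302) and (409,329). The gun is at (455,250), on the −y side, so its set goes on the −y post. The side view agrees.

```bash
cat >> h.py <<'E'
from scipy.spatial.transform import Rotation as Ro
def nav(xyz,yclose=None,s=None):
    """print shift units (0.05 m) in tool axes to xyz; yclose = world angle of closing line (deg)"""
    s=s or bot.read_state();R=Ro.from_rotvec(s['tcp_rot']).as_matrix()
    d=R.T@(np.array(xyz)-np.array(s['tool_pos']))/0.05
    a=np.degrees(np.arctan2(R[1,1],R[0,1]))
    out=f"pos {np.round(s['tool_pos'],4)} yang {a:.1f} tz {np.round(R[:,2],3)} q6 {s['q'][5]:.2f} -> shift {d.round(3)}"
    if yclose is not None:
        e=(yclose-a+90)%180-90; out+=f" spin {-np.radians(e)/0.1:.2f}"
    print(out)
E
python3 - <<'E'
from h import *
nav([0.40,-0.24,0.23],90)
p=bot.read_camera('wrist');print(np.array(p['world_to_cam']).round(3))
s=bot.read_state();print(Ro.from_rotvec(s['tcp_rot']).as_matrix().round(3), s['wrist_force'],s['time'])
E
```

```text
pos [ 0.2275 -0.6355  0.2313] yang -70.3 tz [-0.  0. -1.] q6 -0.04 -> shift [ 5.914 -6.284  0.026] spin 3.44
[[ 0.337 -0.942 -0.001 -0.674]
 [-0.904 -0.324  0.279 -0.036]
 [-0.263 -0.093 -0.96   0.381]
 [ 0.     0.     0.     1.   ]]
[[ 0.941  0.337 -0.   ]
 [ 0.337 -0.941  0.   ]
 [-0.    -0.    -1.   ]] [-0.48323596  0.44239619  0.11658007] 1.55
```

```bash
python3 -m creep '[[0.85,-0.9,0,0,1],[0.85,-0.9,0,0,1],[0.85,-0.9,0,0,1],[0.85,-0.9,0,0,1],[0.85,-0.9,0,0,1],[0.83,-0.9,0,0,1],[0.83,-0.9,0,0,1],[0,0,0,1,1],[0,0,0,1,1],[0,0,0,1,1],[0,0,0,0.44,1],[0,0,0,0,1],[0,0,0,0,1]]'
python3 - <<'E'
from h import *
nav([0.40,0.1,0.23],90)
p=shot('wrist','w1')
for n in NAMES:
    for r in bot.look_for(n,p)[:4]:
        b=np.array(r['bbox']); print(n,round(r['score'],2),b.round().astype(int).tolist(), onz(p,(b[0]+b[2])/2,(b[1]+b[3])/2,0.01).round(3)[:2])
E
```

```text
time: 3.18
tool_pos: [0.3995, -0.2393, 0.2314]
tcp_rot: [3.141, 0.001, 0.0]
wrist_force: [0.5, -0.4, -1.2]
width: 1.001
grip_force: 0.0
pos [ 0.3995 -0.2393  0.2314] yang -90.0 tz [ 0. -0. -1.] q6 0.98 -> shift [ 0.013 -6.787  0.027] spin 0.01
tip_large 0.91 [431, 103, 461, 132] [ 0.449 -0.37 ]
tip_large 0.74 [412, 43, 446, 74] [ 0.507 -0.347]
tip_small 0.71 [270, 1, 311, 42] [ 0.541 -0.208]
cap_large 0.92 [268, 0, 313, 43] [ 0.54  -0.208]
cap_small 0.92 [255, 88, 284, 114] [ 0.465 -0.184]
cap_small 0.16 [268, 0, 310, 40] [ 0.542 -0.207]
post_a 0.65 [80, 16, 100, 33] [ 0.538 -0.011]
post_a 0.53 [0, 14, 5, 33] [0.539 0.075]
brush 0.7 [8, 132, 164, 152] [0.423 0.015]
```

View pics/w1.png

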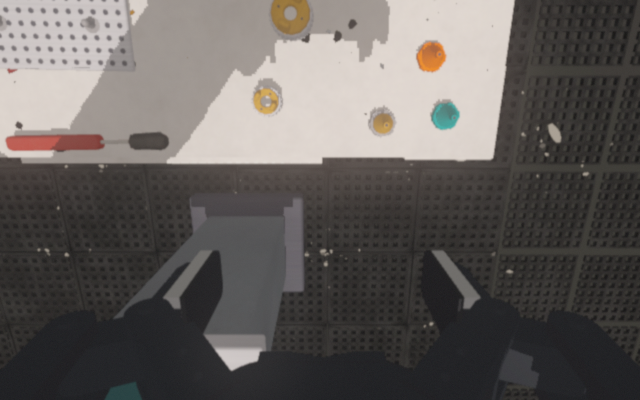

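w1: large tip (382,123), small cap (267,99), large cap (291,15), posts (90,21) and (0,23), with the decoys to the right. Next are two more views, closer to overhead and farther left.

```bash
cat >> h.py <<'E'
def centers(p,names,zs=(0.01,)):
    for n in names:
        for r in bot.regions_of(n,p)[:3]:
            m=r['mask'].astype(np.uint8); M=cv2.moments(m,True)
            if M['m00']<10: continue
            b=np.array(r['bbox']);u,v=M['m10']/M['m00'],M['m01']/M['m00']; bc=((b[0]+b[2])/2,(b[1]+b[3])/2)
            print(n,round(r['score'],2),b.round().astype(int).tolist(),'cen',round(u,1),round(v,1),'w',*[onz(p,u,v,z).round(4)[:2] for z in zs],'box',onz(p,*bc,zs[0]).round(4)[:2])
E
python3 -m creep '[[0.45,0,0,0,1],[0.45,0,0,0,1],[0.45,0,0,0,1],[0,0,0,0,1],[0,0,0,0,1]]'
python3 - <<'E'
from h import *
p=shot('wrist','w2');centers(p,['tip_large','cap_large','cap_small','post_a'],(0.01,0.02))
nav([0.455,0.12,0.23],90)
E
python3 -m creep '[[0.0,-0.8,0,0,1],[0,-0.8,0,0,1],[0,-0.8,0,0,1],[0,-0.8,0,0,1],[0,-0.8,0,0,1],[0,-0.8,0,0,1],[0,-0.8,0,0,1],[0,-0.8,0,0,1],[0,-0.8,0,0,1],[0,0,0,0,1],[0,0,0,0,1]]'
python3 - <<'E'
from h import *
p=shot('wrist','w3');centers(p,['tip_small','air_ring','cap_large','cap_small','post_a','tip_large'],(0.01,0.02))
nav([0.46,0.285,0.1],90)
E
```

```text
time: 4.3
tool_pos: [0.4664, -0.2392, 0.231]
tcp_rot: [-3.141, 0.0, 0.002]
wrist_force: [-0.0, -0.4, -0.3]
width: 0.997
grip_force: 0.0
tip_large 0.8 [428, 164, 453, 192] cen 439.4 176.6 w [ 0.4516 -0.3687] [ 0.454  -0.3651] box [ 0.4502 -0.3703]
tip_large 0.73 [367, 173, 395, 195] cen 378.9 182.8 w [ 0.4446 -0.302 ] [ 0.4471 -0.3003] box [ 0.4433 -0.3043]
tip_large 0.7 [412, 108, 440, 143] cen 425.7 123.1 w [ 0.5096 -0.3486] [ 0.5104 -0.3456] box [ 0.5073 -0.3491]
cap_large 0.7 [272, 68, 310, 111] cen 292.4 87.5 w [ 0.5456 -0.2084] [ 0.5454 -0.2092] box [ 0.5433 -0.2071]
cap_small 0.6 [259, 150, 284, 179] cen 269.9 163.7 w [ 0.4661 -0.1818] [ 0.468  -0.1834] box [ 0.4651 -0.1833]
cap_small 0.2 [398, 0, 441, 73] cen 421.3 29.9 w [ 0.5996 -0.3365] [ 0.5979 -0.3338] box [ 0.5936 -0.3353]
post_a 0.61 [4, 87, 22, 101] cen 14.7 93.8 w [0.5396 0.0792] [0.5395 0.0705] box [0.5391 0.0813]
post_a 0.53 [93, 90, 113, 102] cen 102.8 95.1 w [ 0.5382 -0.0119] [ 0.5382 -0.0181] box [ 0.537  -0.0116]
pos [ 0.4665 -0.2394  0.2314] yang -90.0 tz [-0. -0. -1.] q6 1.05 -> shift [-0.234 -7.187  0.027] sp
[... 513 characters left out ...]
4.0 w [0.4664 0.2894] [0.4684 0.2848] box [0.465  0.2899]
cap_small 0.72 [582, 150, 622, 181] cen 599.6 164.9 w [ 0.4654 -0.1838] [ 0.4674 -0.1755] box [ 0.4643 -0.1872]
cap_small 0.3 [148, 147, 188, 183] cen 167.0 164.2 w [0.4662 0.2902] [0.4681 0.2856] box [0.4649 0.2891]
post_a 0.58 [359, 86, 370, 101] cen 364.6 93.9 w [0.54   0.0764] [0.54   0.0776] box [0.5407 0.0764]
post_a 0.56 [440, 92, 461, 107] cen 451.8 96.4 w [ 0.5375 -0.0142] [ 0.5375 -0.0105] box [ 0.5344 -0.0134]
tip_large 0.41 [579, 150, 620, 180] cen 599.8 164.7 w [ 0.4656 -0.184 ] [ 0.4676 -0.1757] box [ 0.4653 -0.1837]
pos [0.4672 0.1199 0.2313] yang -90.1 tz [ 0. -0. -1.] q6 1.77 -> shift [-0.149 -3.301  2.626] spin -0.02
```

View pics/w3.png

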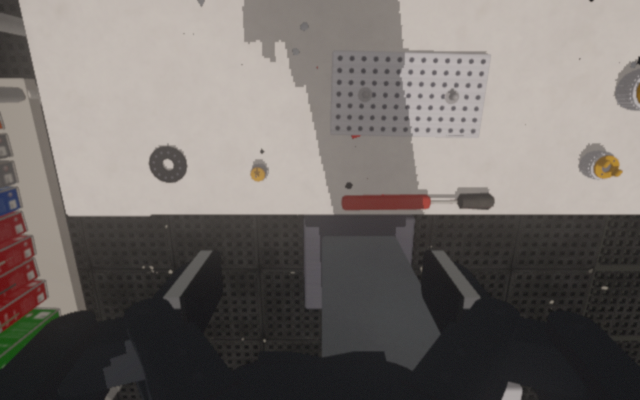

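w3: ring (168,164), small tip (259,173), post A (366,94) → (0.540,0.077), post B (452,96) → (0.5375,−0.0125). Spacing comes out at about 90 mm, as expected. Next I move above the ring.

```bash
python3 -m creep '[[-0.15,-0.8,0.4,0,1],[-0.15,-0.8,0.4,0,1],[-0.15,-0.8,0.4,0,0.7],[-0.15,-0.8,0.4,0,0.7],[0,-0.1,0,0,0.7],[0,0,0,0,0.7],[0,0,0,0,0.7]]'
python3 - <<'E'
from h import *
p=shot('wrist','w4');centers(p,['air_ring','tip_small'],(0.006,0.012,0.018))
nav([0.466,0.29,0.03],90)
E
```

```text
time: 7.15
tool_pos: [0.438, 0.285, 0.1521]
tcp_rot: [-3.141, 0.002, -0.002]
wrist_force: [0.6, -0.3, 0.1]
width: 0.7
grip_force: 0.0
air_ring 0.76 [292, 127, 339, 171] cen 314.6 148.8 w [0.4655 0.2917] [0.4664 0.2916] [0.4673 0.2914] box [0.4653 0.291 ]
tip_small 0.75 [416, 145, 443, 171] cen 431.1 158.8 w [0.4567 0.1909] [0.4578 0.1928] [0.4588 0.1948] box [0.4575 0.192 ]
pos [0.4378 0.285  0.152 ] yang -90.1 tz [ 0.001  0.001 -1.   ] q6 2.10 -> shift [ 0.561 -0.1    2.441] spin -0.02
```

```bash
python3 -m creep '[[0.55,-0.13,0.5,0,0.7],[0,0,0.8,0,0.7],[0,0,0.8,0,0.7],[0,0,0.6,0,0.62],[0,0,0.2,0,0.62],[0,0,0.1,0,0.62],[0,0,0,0,0.62]]' 40
python3 - <<'E'
from h import *
nav([0.465,0.2917,0.00],90);print(bot.read_state()['width'])
E
```

```text
time: 8.18
tool_pos: [0.4656, 0.2925, 0.0023]
tcp_rot: [-3.141, 0.001, -0.002]
wrist_force: [1.3, -0.1, 0.5]
width: 0.622
grip_force: 0.0
pos [0.4656 0.2925 0.0023] yang -90.0 tz [ 0.002  0.001 -1.   ] q6 2.09 -> shift [-0.011  0.016  0.046] spin -0.00
0.6215502624888369
```

```bash
python3 -m creep '[[0,0,0.02,0,0.4],[0,0,0,0,0.4],[0,0,0,0,0.4],[0,0,0,0,0.4],[0,0,0,0,0.4]]' 40; python3 -m creep '[[0,0,-0.3,0,0.4],[0,0,-0.6,0,0.4],[0,0,-0.6,0,0.4],[0,0,0,0,0.4]]'
```

```text
time: 8.8
tool_pos: [0.466, 0.2929, 0.0024]
tcp_rot: [-3.14, -0.0, -0.004]
wrist_force: [-1.5, -1.4, 5.8]
width: 0.456
grip_force: 39.4
time: 9.3
tool_pos: [0.4675, 0.2939, 0.0796]
tcp_rot: [-3.138, 0.0, -0.011]
wrist_force: [0.3, -0.5, -0.7]
width: 0.45
grip_force: 40.2
```

```bash
python3 - <<'E'
from h import *
p=shot('wrist','w5'); cv2.imwrite('pics/w5c.png',p['pixels'][150:400,150:500,::-1])
nav([0.5375,-0.0125,0.08],90)
E
```

```text
pos [0.4662 0.2931 0.0777] yang -90.0 tz [ 0.004  0.002 -1.   ] q6 2.09 -> shift [ 1.428  6.111 -0.055] spin -0.00
```

View pics/w5c.png

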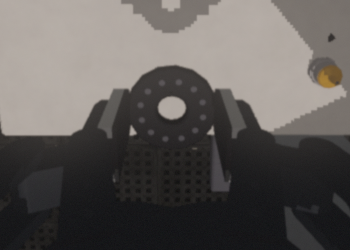

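Ring is gripped and looks level, its hole at full-image (322,257), a little ahead of the pad line. I'll measure the held offset.

```bash
python3 - <<'E'
from h import *
p=shot('wrist'); s=bot.read_state(); print(s['tool_pos'])
g=cv2.cvtColor(p['pixels'],cv2.COLOR_RGB2GRAY)
for z in (0.075,0.081,0.087): print(onz(p,322,257,z).round(4), [proj(p,onz(p,322,257,z)+[0,d,0]).round(0).tolist() for d in(-.021,.021)],[proj(p,onz(p,322,257,z)+[d,0,0]).round(0).tolist() for d in(-.021,.021)])
centers(p,['air_ring','post_a','tip_small'],(0.078,0.02))
E
```

```text
[0.46504906 0.29241612 0.07621858]
[0.4632 0.2935 0.075 ] [[366.0, 257.0], [278.0, 257.0]] [[322.0, 296.0], [322.0, 215.0]]
[0.4662 0.2935 0.081 ] [[368.0, 257.0], [276.0, 257.0]] [[322.0, 297.0], [322.0, 214.0]]
[0.4692 0.2935 0.087 ] [[370.0, 257.0], [274.0, 257.0]] [[322.0, 299.0], [322.0, 212.0]]
air_ring 0.78 [278, 217, 365, 300] cen 321.4 256.5 w [0.465  0.2938] [0.4363 0.294 ] box [0.464  0.2937]
air_ring 0.26 [598, 259, 637, 282] cen 620.1 268.1 w [0.4592 0.1535] [0.4281 0.097 ] box [0.458  0.1544]
tip_small 0.67 [456, 206, 493, 238] cen 474.6 220.9 w [0.4827 0.2246] [0.4611 0.1969] box [0.482  0.2245]
```

```bash
python3 -m creep '[[0,0.87,-0.2,0,0.4],[0,0.87,-0.2,0,0.4],[0,0.87,0,0,0.4],[0,0.87,0,0,0.4],[0,0.87,0,0,0.4],[0,0.87,0,0,0.4],[0,0.87,0,0,0.4],[0,0,0,0,0.4],[0,0,0,0,0.4],[0,0,0,0,0.4]]'
python3 - <<'E'
from h import *
p=shot('wrist','w6');centers(p,['air_ring','post_a'],(0.016,0.023)); cv2.imwrite('pics/w6c.png',cv2.resize(p['pixels'][0:300,100:500,::-1],(800,600),interpolation=cv2.INTER_CUBIC))
for X in ([0.54,0.077],[0.5375,-.0125]):
  for z in (.01,.023): print(proj(p,X+[z]).round(1))
nav([0.5375,-0.0125,0.05],90); print(ray(p,0,0)[0])
E
```

```text
time: 10.8
tool_pos: [0.4642, -0.0113, 0.0948]
tcp_rot: [-3.141, -0.002, 0.002]
wrist_force: [-0.5, -0.0, -0.5]
width: 0.45
grip_force: 40.3
air_ring 0.61 [281, 216, 366, 300] cen 321.6 256.8 w [ 0.4232 -0.0107] [ 0.4267 -0.0107] box [ 0.422  -0.0118]
post_a 0.97 [174, 76, 195, 101] cen 186.1 87.6 w [0.54   0.0745] [0.5398 0.0718] box [0.5394 0.0756]
post_a 0.84 [315, 81, 338, 105] cen 326.2 91.5 w [ 0.5377 -0.0135] [ 0.5377 -0.0134] box [ 0.5368 -0.0136]
post_a 0.48 [589, 45, 638, 115] cen 618.1 82.3 w [ 0.5433 -0.1957] [ 0.5431 -0.1899] box [ 0.5445 -0.1926]
[185.8  87.9]
[177.5  87.4]
[324.6  92. ]
[324.7  91.7]
pos [ 0.4645 -0.0114  0.0952] yang -89.9 tz [-0.  0. -1.] q6 1.49 -> shift [1.459 0.024 0.903] spin 0.01
[ 0.53489129 -0.01080614  0.23848082]
```

View pics/w6c.png

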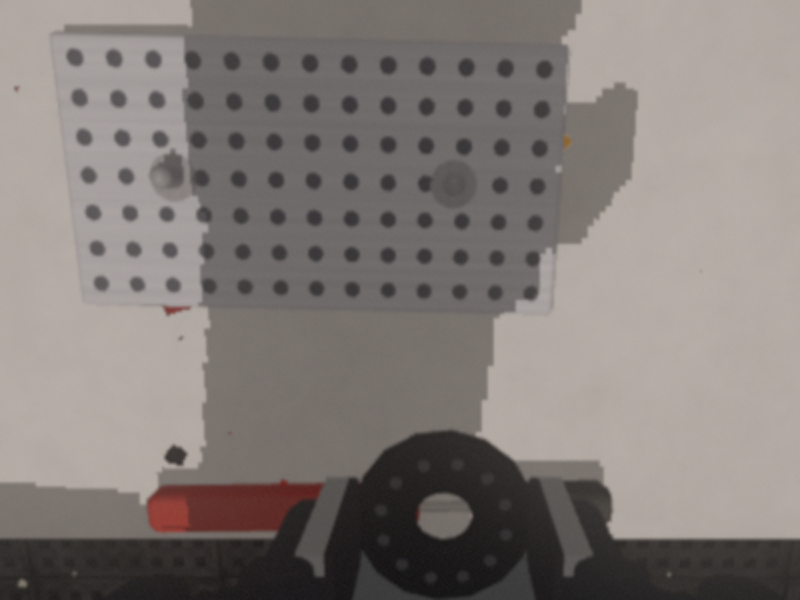

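w6c: posts at crop (165,177) and (453,183), so post B = (0.5377,−0.0133), right under the camera; ring held centred at crop (444,516). Lowering onto post B.

```bash
python3 -m creep '[[0.75,0.05,0,0,0.4],[0.71,0,0,0,0.4],[0,0,0.3,0,0.4],[0,0,0.5,0,0.4],[0,0,0.3,0,0.4],[0,0,0,0,0.4],[0,0,0,0,0.4]]'
python3 - <<'E'
from h import *
nav([0.5377,-0.0138,0.013],90);p=shot('wrist');centers(p,['air_ring'],(0.04,))
E
```

```text
time: 11.82
tool_pos: [0.5378, -0.0148, 0.0408]
tcp_rot: [3.142, -0.0, 0.001]
wrist_force: [1.3, -0.8, -0.2]
width: 0.449
grip_force: 40.3
pos [ 0.5378 -0.0148  0.0408] yang -90.0 tz [ 0.001 -0.    -1.   ] q6 1.50 -> shift [-0.002 -0.019  0.555] spin -0.00
air_ring 0.56 [281, 216, 366, 301] cen 321.4 256.8 w [ 0.5359 -0.0141] box [ 0.5352 -0.0151]
```

```bash
python3 -m creep '[[0.01,-0.02,0.2,0,0.4],[0,0,0.2,0,0.4],[0,0,0.15,0,0.4],[0,0,0,0,0.4]]'; python3 -m creep '[[0,0,0,0,0.65],[0,0,0,0,0.65],[0,0,0,0,0.65],[0,0,-0.5,0,0.65],[0,0,-0.9,0,0.65],[-0.8,0,-0.9,0,0.8],[-0.6,0,0,0,0.8],[0,0,0,0,0.8]]'
python3 - <<'E'
from h import *
p=shot('wrist','w7');centers(p,['air_ring','tip_small','tip_large'],(0.013,0.01)); cv2.imwrite('pics/w7c.png',cv2.resize(p['pixels'][0:300,100:500,::-1],(800,600)))
nav([0.445,-0.304,0.1],90)
E
```

```text
time: 12.42
tool_pos: [0.5379, -0.0138, 0.0125]
tcp_rot: [-3.141, 0.0, 0.001]
wrist_force: [-0.4, -0.1, 3.4]
width: 0.448
grip_force: 40.9
time: 13.42
tool_pos: [0.4666, -0.0137, 0.128]
tcp_rot: [-3.142, 0.0, -0.0]
wrist_force: [0.0, -0.5, 0.5]
width: 0.794
grip_force: 0.0
air_ring 0.62 [293, 68, 348, 123] cen 321.9 96.1 w [ 0.5374 -0.0134] [ 0.5374 -0.0134] box [ 0.5376 -0.0125]
tip_small 0.96 [54, 186, 89, 213] cen 71.8 199.5 w [0.4581 0.187 ] [0.4571 0.1893] box [0.4582 0.1871]
pos [ 0.4689 -0.0139  0.1275] yang -90.0 tz [ 0.  0. -1.] q6 1.49 -> shift [-0.476  5.803  0.549] spin -0.00
```

View pics/w7c.png

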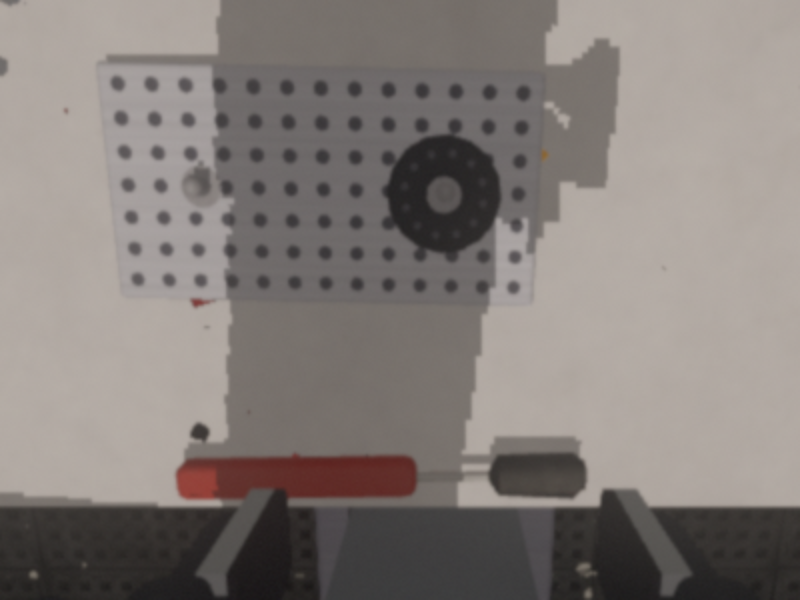

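w7c: ring lies flat round post B at crop (443,193). Next, the large tip.

```bash
python3 -m creep '[[-0.12,0.83,0,0,0.8],[-0.12,0.83,0,0,0.6],[-0.12,0.83,0,0,0.5],[-0.12,0.83,0,0,0.5],[-0.12,0.83,0,0,0.5],[-0.12,0.83,0,0,0.5],[-0.12,0.83,0,0,0.5],[0,0,0,0,0.5],[0,0,0,0,0.5]]'
python3 - <<'E'
from h import *
p=shot('wrist','w8');centers(p,['tip_large','cap_large','cap_small'],(0.004,0.01,0.016))
cv2.imwrite('pics/w8c.png',cv2.resize(p['pixels'][50:250,200:500,::-1],(750,500)))
nav([0.445,-0.304,0.03],90)
E
```

```text
time: 14.75
tool_pos: [0.4261, -0.3042, 0.1269]
tcp_rot: [-3.14, 0.001, 0.002]
wrist_force: [0.9, 0.5, -0.9]
width: 0.499
grip_force: 0.0
tip_large 0.68 [364, 58, 402, 101] cen 384.1 78.6 w [ 0.5093 -0.3501] [ 0.509  -0.3491] [ 0.5087 -0.348 ] box [ 0.5086 -0.3493]
tip_large 0.63 [390, 138, 425, 176] cen 406.5 156.4 w [ 0.4507 -0.3708] [ 0.4517 -0.3693] [ 0.4527 -0.3678] box [ 0.4504 -0.3715]
tip_large 0.61 [306, 153, 344, 185] cen 321.4 166.0 w [ 0.443  -0.3033] [ 0.4442 -0.3033] [ 0.4454 -0.3033] box [ 0.4407 -0.306 ]
cap_large 0.96 [148, 0, 217, 60] cen 185.2 26.5 w [ 0.5449 -0.2056] [ 0.5438 -0.2078] [ 0.5427 -0.21  ] box [ 0.5426 -0.2035]
cap_small 0.91 [139, 119, 185, 161] cen 162.5 137.8 w [ 0.4656 -0.1787] [ 0.4663 -0.1815] [ 0.467  -0.1843] box [ 0.4641 -0.1781]
pos [ 0.4263 -0.3033  0.1275] yang -89.9 tz [-0.  0. -1.] q6 0.90 -> shift [0.375 0.015 1.95 ] spin 0.01
```

View pics/w8c.png

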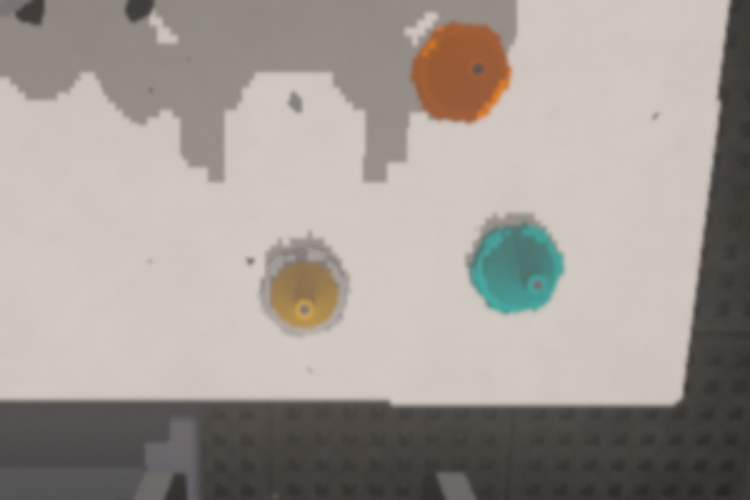

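w8c: the large tip's nose is at crop (305,310) and its flange centre at about (304,285).

```bash
python3 - <<'E'
from h import *
p=shot('wrist')
print(onz(p,322,174,.03),onz(p,321.6,164.4,.006))
E
python3 -m creep '[[0.38,0.01,0.4,0,0.5],[0,0,0.8,0,0.5],[0,0,0.75,0,0.5],[0,0,0.3,0,0.45],[0,0,0.2,0,0.45],[0,0,0,0,0.45],[0,0,0,0,0.45]]'
```

```text
[ 0.44237707 -0.30288289  0.03      ] [ 0.44478392 -0.30256339  0.006     ]
time: 15.88
tool_pos: [0.4461, -0.3056, 0.0066]
tcp_rot: [3.14, -0.0, 0.003]
wrist_force: [0.2, -0.2, 0.1]
width: 0.453
grip_force: 0.0
```

```bash
python3 -m creep '[[-0.04,-0.05,0.09,0,0.45],[0,0,0,0,0.2],[0,0,0,0,0.2],[0,0,0,0,0.2],[0,0,0,0,0.2],[0,0,0,0,0.2]]' 40;python3 -m creep '[[0,0,-0.3,0,0.2],[0,0,-0.8,0,0.2],[0,0,-0.9,0,0.2],[0,0,0,0,0.2],[0,0,0,0,0.2]]'
python3 - <<'E'
from h import *
p=shot('wrist','w9');cv2.imwrite('pics/w9c.png',cv2.resize(p['pixels'][180:350,220:420,::-1],(600,510)))
nav([0.465,-0.0138,0.1],90);centers(p,['tip_large'],(.102,))
E
```

```text
time: 16.62
tool_pos: [0.443, -0.3023, 0.0012]
tcp_rot: [-3.141, 0.0, 0.0]
wrist_force: [-0.3, 1.6, 5.0]
width: 0.294
grip_force: 39.4
time: 17.25
tool_pos: [0.4429, -0.3022, 0.1009]
tcp_rot: [3.141, -0.0, 0.0]
wrist_force: [-2.0, 0.4, -0.8]
width: 0.294
grip_force: 39.4
pos [ 0.4422 -0.3017  0.0998] yang -90.0 tz [-0.001  0.001 -1.   ] q6 0.93 -> shift [ 4.550e-01 -5.759e+00  2.000e-03] spin -0.00
tip_large 0.82 [395, 166, 437, 207] cen 415.4 186.0 w [ 0.4759 -0.3426] box [ 0.4757 -0.3427]
tip_large 0.78 [370, 82, 414, 130] cen 392.5 102.7 w [ 0.5109 -0.3305] box [ 0.5096 -0.3304]
tip_large 0.55 [294, 228, 353, 295] cen 321.7 257.7 w [ 0.4415 -0.3017] box [ 0.4396 -0.3027]
```

View pics/w9c.png

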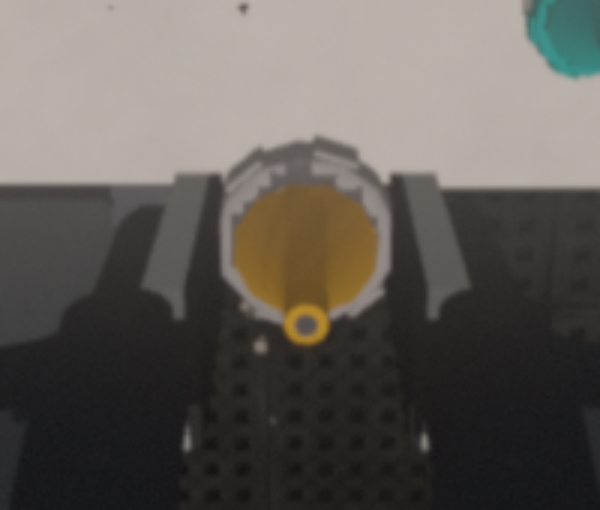

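w9c: tip held upright by the flange, nose at crop (306,325). Carrying it to post B.

```bash
python3 - <<'E'
from h import *
p=shot('wrist');s=bot.read_state();t=s['tool_pos'];print(t, onz(p,322,288.3,t[2]+.029), onz(p,322,255.5,t[2]+.006))
E
python3 -m creep '[[0.2,-0.82,0,0,0.2],[0.2,-0.82,0,0,0.2],[0.2,-0.82,0,0,0.2],[0.2,-0.82,0,0,0.2],[0.2,-0.82,0,0,0.2],[0.2,-0.82,0,0,0.2],[0.2,-0.82,0,0,0.2],[0.25,0,0.2,0,0.2],[0.25,0,0.2,0,0.2],[0,0,0,0,0.2],[0,0,0,0,0.2],[0,0,0,0,0.2]]'
python3 - <<'E'
from h import *
p=shot('wrist');nav([0.5377,-0.0134,0.017],90);centers(p,['tip_large','air_ring'],(.016,))
E
```

```text
[ 0.44181055 -0.30143388  0.09905173] [ 0.44151764 -0.30109521  0.12805173] [ 0.4439297  -0.30106918  0.10505173]
time: 18.9
tool_pos: [0.5379, -0.016, 0.0809]
tcp_rot: [3.142, -0.002, -0.0]
wrist_force: [0.5, -0.1, -0.9]
width: 0.295
grip_force: 39.5
pos [ 0.538  -0.0159  0.0811] yang -90.1 tz [ 0. -0. -1.] q6 1.50 -> shift [-0.006 -0.051  1.281] spin -0.01
tip_large 0.95 [292, 227, 352, 294] cen 321.4 257.8 w [ 0.5031 -0.0152] box [ 0.501  -0.0157]
air_ring 0.67 [284, 178, 351, 234] cen 317.7 205.3 w [ 0.5406 -0.0129] box [ 0.5402 -0.0128]
```

```bash
python3 -m creep '[[-0.01,-0.045,0.5,0,0.2],[0,0,0.4,0,0.2],[0,0,0,0,0.2],[0,0,0.2,0,0.2],[0,0,0.15,0,0.2],[0,0,0,0,0.2]]'
```

```text
time: 19.8
tool_pos: [0.5371, -0.0131, 0.0178]
tcp_rot: [-3.142, 0.0, 0.002]
wrist_force: [-0.3, -0.5, -1.1]
width: 0.296
grip_force: 39.5
```

```bash
python3 -m creep '[[0,0,0.015,0,0.2],[0,0,0,0,0.5],[0,0,0,0,0.5],[0,0,0,0,0.5],[0,0,-0.5,0,0.5],[0,0,-0.9,0,0.5],[-0.4,0.4,-0.9,0,0.5],[-0.7,0.6,0,0,0.7],[-0.5,0.9,0,0,0.7],[0,0.9,0,0,0.7],[0,0.9,0,0,0.7],[0,0,0,0,0.7],[0,0,0,0,0.7]]'
python3 - <<'E'
from h import *
p=shot('wrist','w10');centers(p,['tip_large','cap_large','cap_small','air_ring'],(.005,.016,.028))
cv2.imwrite('pics/w10c.png',cv2.resize(p['pixels'][0:260,60:450,::-1],(780,520)))
nav([0.465,-0.18,0.1],90)
E
```

```text
time: 21.42
tool_pos: [0.4573, -0.1978, 0.1324]
tcp_rot: [-3.141, 0.002, 0.001]
wrist_force: [0.5, -0.2, 0.1]
width: 0.7
grip_force: 0.0
tip_large 0.89 [514, 174, 556, 214] cen 531.2 193.4 w [ 0.4499 -0.3717] [ 0.4531 -0.3646] [ 0.4565 -0.3569] box [ 0.4491 -0.375 ]
tip_large 0.84 [496, 102, 540, 144] cen 516.8 120.9 w [ 0.509  -0.3503] [ 0.5098 -0.3441] [ 0.5106 -0.3373] box [ 0.5074 -0.3513]
tip_large 0.63 [31, 65, 89, 102] cen 60.8 80.4 w [0.5398 0.0014] [ 0.5393 -0.0067] [ 0.5388 -0.0155] box [0.5377 0.0025]
cap_large 0.71 [313, 43, 368, 104] cen 338.7 70.7 w [ 0.5464 -0.2101] [ 0.5456 -0.2096] [ 0.5448 -0.209 ] box [ 0.5442 -0.2114]
cap_small 0.71 [287, 157, 322, 197] cen 303.2 176.4 w [ 0.4647 -0.1819] [ 0.4672 -0.1826] [ 0.47   -0.1833] box [ 0.4642 -0.1829]
air_ring 0.6 [49, 54, 102, 114] cen 82.4 85.9 w [ 0.5358 -0.0143] [ 0.5355 -0.0217] [ 0.5351 -0.0298] box [ 0.5372 -0.0096]
air_ring 0.37 [31, 60, 89, 103] cen 60.8 80.5 w [0.5397 0.0014] [ 0.5392 -0.0067] [ 0.5387 -0.0155] box [0.539 0.002]
pos [ 0.4576 -0.1971  0.1324] yang -89.9 tz [-0.  0. -1.] q6 1.11 -> shift [ 0.149 -0.341  0.648] spin 0.01
```

View pics/w10c.png

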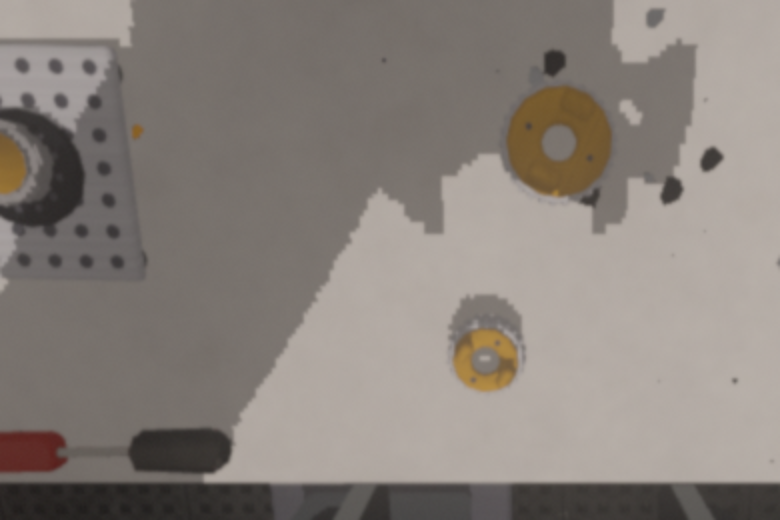

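w10c: tip stands on the ring at far left; large cap hole at crop (559,143) → (0.544,−0.2093), horns roughly along x; small cap at (486,360). Grasping the large cap.

```bash
python3 -m creep '[[0.87,0.12,0,0,0.7],[0.86,0.12,0.2,0,0.7],[0,0,0.8,0,0.7],[0,0,0.8,0,0.7],[0,0,0.4,0,0.7],[0,0,0.2,0,0.7],[0,0,0,0,0.7],[0,0,0,0,0.7]]'
python3 - <<'E'
from h import *
nav([0.544,-0.2095,0.003],90)
E
```

```text
time: 22.68
tool_pos: [0.5454, -0.2107, 0.0141]
tcp_rot: [3.14, -0.0, 0.004]
wrist_force: [0.8, -0.1, -0.0]
width: 0.704
grip_force: 0.0
pos [ 0.5454 -0.2107  0.0141] yang -90.0 tz [ 0.003 -0.001 -1.   ] q6 1.16 -> shift [-0.028 -0.023  0.223] spin -0.00
```

```bash
python3 -m creep '[[-0.02,-0.02,0.18,0,0.7],[0,0,0,0,0.35],[0,0,0,0,0.35],[0,0,0,0,0.35],[0,0,0,0,0.35],[0,0,0,0,0.35]]' 40;python3 -m creep '[[0,0,-0.3,0,0.35],[0,0,-0.8,0,0.35],[0,0,-0.9,0,0.35],[0,0,0,0,0.35],[0,0,0,0,0.35]]'
python3 - <<'E'
from h import *
p=shot('wrist','w11');cv2.imwrite('pics/w11c.png',cv2.resize(p['pixels'][180:350,220:420,::-1],(600,510)))
nav([0.5377,-0.0133,0.1],90)
E
```

```text
time: 23.42
tool_pos: [0.5431, -0.2091, 0.0036]
tcp_rot: [3.142, -0.0, 0.0]
wrist_force: [-0.2, 0.4, -0.4]
width: 0.456
grip_force: 40.3
time: 24.05
tool_pos: [0.543, -0.2091, 0.1041]
tcp_rot: [3.141, -0.0, 0.001]
wrist_force: [0.3, -1.2, -1.3]
width: 0.462
grip_force: 40.4
pos [ 0.5422 -0.2087  0.1029] yang -90.0 tz [-0.001  0.001 -1.   ] q6 1.16 -> shift [-0.092 -3.908  0.061] spin -0.00
```

View pics/w11c.png

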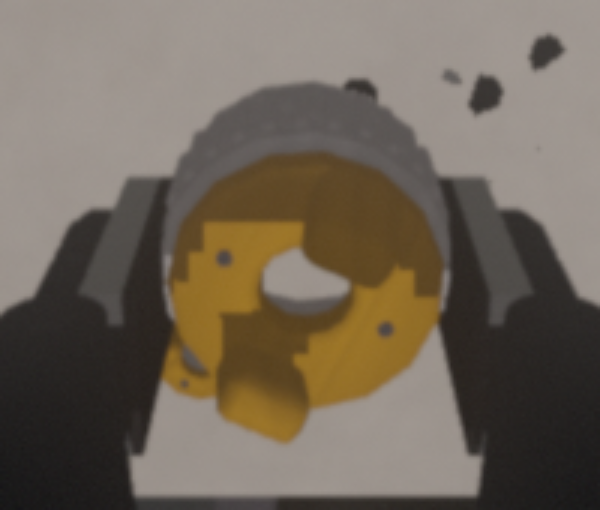

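w11c: cap held level, hole centre at crop (306,281), full (322,273.7). Moving over post B.

```bash
python3 - <<'E'
from h import *
p=shot('wrist');t=bot.read_state()['tool_pos'];print(t, onz(p,322,273.7,t[2]+.0245))
E
python3 -m creep '[[0,-0.8,0,0,0.35],[0,-0.8,0,0,0.35],[0,-0.8,0,0,0.35],[-0.05,-0.8,0,0,0.35],[-0.05,-0.7,0,0,0.35],[0,0,0.3,0,0.35],[0,0,0.2,0,0.35],[0,0,0,0,0.35],[0,0,0,0,0.35]]'
python3 - <<'E'
from h import *
nav([0.5377,-0.0133,0.0196],90)
p=shot('wrist');t=bot.read_state()['tool_pos'];print(onz(p,322,273.7,t[2]+.0245))
E
```

```text
[ 0.54185062 -0.20858429  0.10227963] [ 0.54534723 -0.20831354  0.12677963]
time: 25.28
tool_pos: [0.5381, -0.015, 0.0782]
tcp_rot: [3.142, -0.002, -0.001]
wrist_force: [-0.2, 0.8, -0.1]
width: 0.456
grip_force: 40.5
pos [ 0.5381 -0.015   0.0782] yang -90.1 tz [-0.001 -0.    -1.   ] q6 1.50 -> shift [-0.007 -0.034  1.173] spin -0.02
[ 0.54176537 -0.0145496   0.10314475]
```

```bash
python3 -m creep '[[-0.05,-0.03,0.3,0,0.35],[0,0,0.3,0,0.35],[0,0,0.2,0,0.35],[0,0,0.1,0,0.35],[0,0,0,0,0.35],[0,0,0,0,0.35]]'
python3 - <<'E'
from h import *
nav([0.5355,-0.0136,0.0196],90)
p=shot('wrist','w12');cv2.imwrite('pics/w12c.png',cv2.resize(p['pixels'][180:350,220:420,::-1],(600,510)))
E
```

```text
time: 26.08
tool_pos: [0.5361, -0.0126, 0.0339]
tcp_rot: [3.142, -0.0, 0.001]
wrist_force: [0.8, 0.1, -0.2]
width: 0.461
grip_force: 40.5
pos [ 0.5361 -0.0126  0.0339] yang -90.0 tz [ 0.001 -0.    -1.   ] q6 1.50 -> shift [-0.011  0.02   0.286] spin -0.00
```

View pics/w12c.png

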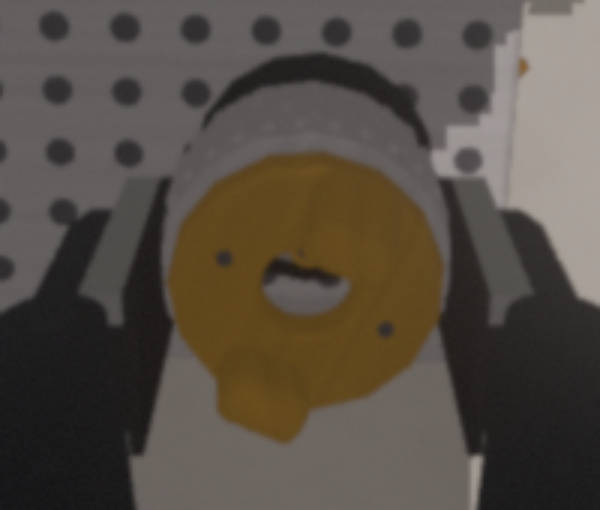

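w12c: the nose shows in the cap's hole at about crop (300,255), close to concentric once its depth is allowed for. Lowering the rest.

```bash
python3 -m creep '[[-0.01,0,0.12,0,0.35],[0,0,0.1,0,0.35],[0,0,0.05,0,0.35],[0,0,0,0,0.35]]'
```

```text
time: 26.62
tool_pos: [0.535, -0.0126, 0.0199]
tcp_rot: [-3.142, 0.0, 0.0]
wrist_force: [-0.2, 0.2, -0.2]
width: 0.461
grip_force: 40.5
```

```bash
python3 -m creep '[[0,0,0.01,0,0.35],[0,0,0,0,0.65],[0,0,0,0,0.65],[0,0,0,0,0.65],[0,0,-0.5,0,0.65],[0,0,-0.9,0,0.65],[-0.5,0,-0.9,0,0.65],[-0.8,-0.8,0,0,0.5],[-0.8,-0.8,0,0,0.4],[0,-0.8,0,0,0.4],[0,-0.8,0,0,0.4],[0,-0.85,0,0,0.4],[0,0,0,0,0.4],[0,0,0,0,0.4]]'
python3 - <<'E'
from h import *
p=shot('wrist','w13');centers(p,['tip_small','cap_large'],(.006,.012,.018))
cv2.imwrite('pics/w13c.png',cv2.resize(p['pixels'][0:280,220:640,::-1],(800,533)))
nav([0.4568,0.1915,0.002],90)
E
```

```text
time: 28.38
tool_pos: [0.4298, 0.1896, 0.1343]
tcp_rot: [3.141, 0.001, -0.001]
wrist_force: [-0.8, -0.5, 0.4]
width: 0.403
grip_force: 0.0
tip_small 0.84 [311, 143, 333, 164] cen 321.1 152.8 w [0.4565 0.1906] [0.4575 0.1906] [0.4584 0.1906] box [0.4558 0.1898]
cap_large 0.75 [578, 3, 640, 74] cen 611.2 40.0 w [ 0.5405 -0.024 ] [ 0.5396 -0.0192] [ 0.5387 -0.0145] box [ 0.5413 -0.0222]
pos [0.43   0.1889 0.1344] yang -90.1 tz [-0. -0. -1.] q6 1.93 -> shift [ 0.536 -0.055  2.647] spin -0.01
```

View pics/w13c.png

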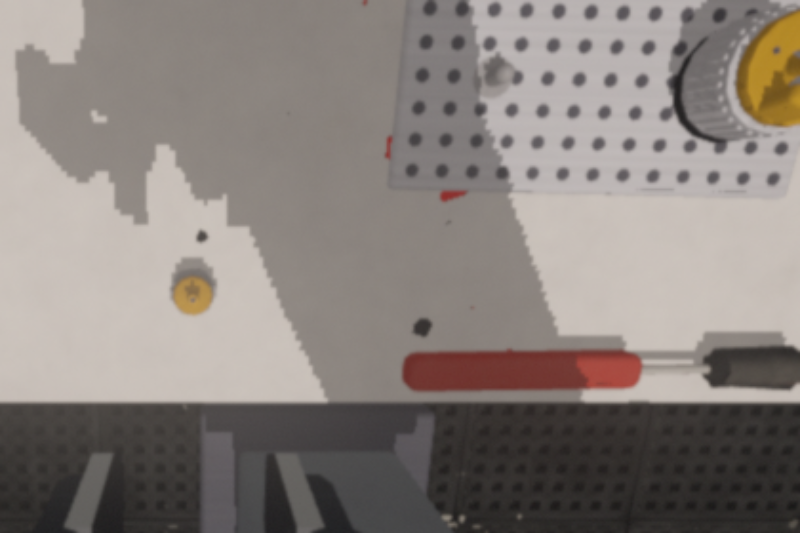

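w13c: large cap sits on post B at right; small tip at crop (192,295), nose at (192,298) → (0.4577,0.1906). Grasping it.

```bash
python3 -m creep '[[0.55,-0.035,0.4,0,0.4],[0,0,0.8,0,0.4],[0,0,0.8,0,0.4],[0,0,0.4,0,0.4],[0,0,0.15,0,0.4],[0,0,0,0,0.4],[0,0,0,0,0.4]]'
python3 - <<'E'
from h import *
nav([0.4577,0.1906,0.0015],90)
E
```

```text
time: 29.4
tool_pos: [0.4588, 0.1918, 0.0082]
tcp_rot: [-3.141, 0.001, -0.003]
wrist_force: [0.7, -0.2, -0.2]
width: 0.401
grip_force: 0.0
pos [0.4588 0.1918 0.0082] yang -90.0 tz [ 0.002  0.001 -1.   ] q6 1.92 -> shift [-0.023  0.025  0.135] spin -0.01
```

```bash
python3 -m creep '[[-0.02,0.02,0.13,0,0.4],[0,0,0,0,0.1],[0,0,0,0,0.1],[0,0,0,0,0.1],[0,0,0,0,0.1],[0,0,0,0,0.1]]' 35;python3 -m creep '[[0,0,-0.3,0,0.1],[0,0,-0.8,0,0.1],[0,0,-0.9,0,0.1],[0,0,0,0,0.1],[0,0,0,0,0.1]]'
python3 - <<'E'
from h import *
p=shot('wrist','w14');cv2.imwrite('pics/w14c.png',cv2.resize(p['pixels'][200:320,240:400,::-1],(640,480)))
nav([0.54,0.0765,0.1],90)
E
```

```text
time: 30.15
tool_pos: [0.4567, 0.1907, 0.0006]
tcp_rot: [-3.142, 0.0, -0.0]
wrist_force: [-0.6, 0.1, 1.3]
width: 0.195
grip_force: 34.3
time: 30.78
tool_pos: [0.4567, 0.1907, 0.1011]
tcp_rot: [-3.141, 0.0, -0.001]
wrist_force: [-0.4, -0.5, -0.8]
width: 0.19
grip_force: 34.2
pos [0.4559 0.1904 0.1   ] yang -90.0 tz [-0.001 -0.    -1.   ] q6 1.92 -> shift [ 1.683  2.277 -0.   ] spin -0.00
```

View pics/w14c.png

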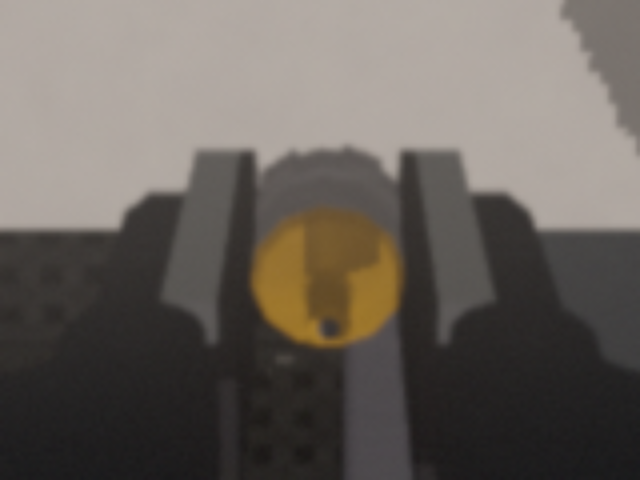

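w14c: small tip held upright, nose at crop (330,327), full (322.5,281.8). That was my last permitted picture view, so it's numbers only from here.

```bash
python3 - <<'E'
from h import *
p=shot('wrist');t=bot.read_state()['tool_pos'];print(t, onz(p,322.5,281.75,t[2]+.0234),onz(p,322,267.5,t[2]+.0135))
E
python3 -m creep '[[0.07,0.76,0,0,0.1],[0.07,0.76,0,0,0.1],[0.06,0.76,0,0,0.1],[0,0,0,0,0.1],[0,0,0,0,0.1],[0,0,0,0,0.1]]'
python3 - <<'E'
from h import *
p=shot('wrist','w15');nav([0.54,0.0765,0.06],90);centers(p,['post_a','cap_large'],(.016,.04))
E
```

```text
[0.45547987 0.1902597  0.09947059] [0.45477936 0.1906211  0.12287059] [0.45579817 0.19081236 0.11297059]
time: 31.62
tool_pos: [0.4662, 0.0774, 0.1]
tcp_rot: [-3.141, -0.001, 0.002]
wrist_force: [0.2, 0.0, -0.8]
width: 0.19
grip_force: 34.3
pos [0.4663 0.0775 0.1002] yang -89.9 tz [-0.001  0.    -1.   ] q6 1.68 -> shift [1.475 0.021 0.803] spin 0.01
post_a 0.63 [315, 79, 336, 105] cen 324.5 91.4 w [0.5398 0.0762] [0.5395 0.0764] box [0.5394 0.0756]
cap_large 0.65 [431, 56, 511, 132] cen 472.0 93.3 w [ 0.5386 -0.0189] [ 0.5384 -0.0087] box [ 0.5381 -0.0184]
```

```bash
python3 -m creep '[[0.74,0.035,0,0,0.1],[0.735,0,0,0,0.1],[0,0,0.4,0,0.1],[0,0,0.5,0,0.1],[0,0,0.2,0,0.1],[0,0,0,0,0.1],[0,0,0,0,0.1]]'
python3 - <<'E'
from h import *
nav([0.54,0.0758,0.011],90)
E
```

```text
time: 32.65
tool_pos: [0.5411, 0.0751, 0.0465]
tcp_rot: [-3.141, -0.0, -0.002]
wrist_force: [-0.2, 0.4, 0.2]
width: 0.188
grip_force: 34.3
pos [0.5411 0.0751 0.0465] yang -90.0 tz [ 0.002  0.    -1.   ] q6 1.66 -> shift [-0.024 -0.013  0.71 ] spin 0.00
```

```bash
python3 -m creep '[[-0.015,-0.01,0.25,0,0.1],[0,0,0.2,0,0.1],[0,0,0.1,0,0.1],[0,0,0.1,0,0.1],[0,0,0.04,0,0.1],[0,0,0,0,0.1]]'
```

```text
time: 33.4
tool_pos: [0.5397, 0.0754, 0.0111]
tcp_rot: [-3.142, 0.0, -0.0]
wrist_force: [-0.8, 0.3, -0.2]
width: 0.181
grip_force: 34.3
```

```bash
python3 -m creep '[[0,0,0,0,0.45],[0,0,0,0,0.45],[0,0,0,0,0.45],[0,0,-0.5,0,0.45],[0,0,-0.9,0,0.45],[-0.4,0,-0.9,0,0.45],[-0.8,0,0,0,0.5],[-0.6,0,0,0,0.55],[0,0,0,0,0.55],[0,0,0,0,0.55]]'
python3 - <<'E'
from h import *
p=shot('wrist','w16');centers(p,['tip_small','cap_large'],(.02,.04));nav([0.44,-0.182,.126],90)
E
python3 -m creep '[[0,0.85,0,0,0.55],[0,0.85,0,0,0.55],[0,0.85,0,0,0.55],[0,0.85,0,0,0.55],[0,0.85,0,0,0.55],[0,0.9,0,0,0.55],[0,0,0,0,0.55],[0,0,0,0,0.55],[0,0,0,0,0.55]]'
python3 - <<'E'
from h import *
p=shot('wrist','w17');centers(p,['cap_small'],(.006,.012,.02));nav([0.4655,-0.182,.004],90)
b=p['pixels'][110:220,250:400].astype(int);m=((b[...,0]-b[...,2])>60).astype(np.uint8);M=cv2.moments(m,True);u,v=250+M['m10']/M['m00'],110+M['m01']/M['m00'];x,y,w,h=cv2.boundingRect(m);print(M['m00'],u,v,(x+250,y+110,w,h),onz(p,u,v,.022))
E
```

```text
time: 34.65
tool_pos: [0.4505, 0.0755, 0.1265]
tcp_rot: [-3.141, 0.0, -0.003]
wrist_force: [-0.3, 0.4, 0.1]
width: 0.552
grip_force: 0.0
tip_small 0.68 [309, 55, 335, 85] cen 321.7 68.6 w [0.5398 0.0761] [0.5382 0.0761] box [0.5388 0.0759]
cap_large 0.79 [420, 37, 492, 105] cen 454.2 69.2 w [ 0.5393 -0.0161] [ 0.5378 -0.0088] box [ 0.5383 -0.0172]
cap_large 0.23 [307, 54, 336, 83] cen 321.5 69.1 w [0.5395 0.0762] [0.538  0.0762] box [0.5396 0.0763]
pos [0.4507 0.0754 0.1262] yang -90.0 tz [ 0.001  0.    -1.   ] q6 1.68 -> shift [-2.110e-01  5.149e+00  4.000e-03] spin -0.00
time: 35.92
tool_pos: [0.4496, -0.1811, 0.1257]
tcp_rot: [-3.141, -0.001, 0.001]
wrist_force: [-0.2, -0.7, -0.7]
width: 0.548
grip_force: 0.0
cap_small 0.65 [304, 148, 345, 189] cen 323.9 169.0 w [ 0.4647 -0.1822] [ 0.466  -0.1822] [ 0.4677 -0.1821] box [ 0.4649 -0.1828]
pos [ 0.4496 -0.1811  0.1259] yang -89.9 tz [-0.  0. -1.] q6 1.14 -> shift [0.318 0.02  2.438] spin 0.01
575.0 323.98434782608695 172.04 (308, 156, 33, 33) [ 0.46576177 -0.18218926  0.022     ]
```

```bash
python3 -m creep '[[0.32,0.02,0.3,0,0.55],[0,0,0.8,0,0.55],[0,0,0.7,0,0.55],[0,0,0.4,0,0.55],[0,0,0,0,0.55],[0,0,0,0,0.55]]'
python3 - <<'E'
from h import *
nav([0.4658,-0.1822,0.003],90)
E
```

```text
time: 36.78
tool_pos: [0.4664, -0.1829, 0.0169]
tcp_rot: [3.141, 0.001, 0.002]
wrist_force: [0.9, 0.5, -0.1]
width: 0.551
grip_force: 0.0
pos [ 0.4664 -0.1829  0.0169] yang -90.0 tz [ 0.001 -0.    -1.   ] q6 1.15 -> shift [-0.012 -0.015  0.278] spin 0.01
```

```bash
python3 -m creep '[[0,0,0.24,0,0.55],[0,0,0,0,0.25],[0,0,0,0,0.25],[0,0,0,0,0.25],[0,0,0,0,0.25],[0,0,0,0,0.25]]' 35;python3 -m creep '[[0,0,-0.3,0,0.25],[0,0,-0.8,0,0.25],[0,0,-0.9,0,0.25],[0,0,0,0,0.25],[0,0,0,0,0.25]]'
python3 - <<'E'
from h import *
p=shot('wrist','w18');nav([0.54,0.0765,0.1],90);t=bot.read_state()['tool_pos'];centers(p,['cap_small'],(t[2]+.012,t[2]+.018))
b=p['pixels'][200:330,260:385].astype(int);m=((b[...,0]-b[...,2])>60).astype(np.uint8);M=cv2.moments(m,True);u,v=260+M['m10']/M['m00'],200+M['m01']/M['m00'];x,y,w,h=cv2.boundingRect(m);print(M['m00'],u,v,(x+260,y+200,w,h),onz(p,u,v,t[2]+.019))
E
```

```text
time: 37.52
tool_pos: [0.4656, -0.1831, 0.0041]
tcp_rot: [3.142, -0.0, 0.0]
wrist_force: [0.0, -1.1, -0.6]
width: 0.332
grip_force: 34.5
time: 38.15
tool_pos: [0.4655, -0.183, 0.1045]
tcp_rot: [3.141, -0.0, 0.001]
wrist_force: [-1.1, -0.2, -0.4]
width: 0.327
grip_force: 34.6
pos [ 0.4647 -0.1827  0.1034] yang -90.0 tz [-0.001  0.001 -1.   ] q6 1.15 -> shift [ 1.506 -5.184  0.069] spin -0.00
cap_small 0.55 [290, 220, 355, 302] cen 322.0 260.5 w [ 0.4677 -0.1826] [ 0.4708 -0.1826] box [ 0.4674 -0.183 ]
1916.0 323.8251565762004 273.9634655532359 (292, 245, 60, 57) [ 0.46509751 -0.18336873  0.12238078]
```

```bash
python3 -m creep '[[0,-0.86,0,0,0.25],[0,-0.86,0,0,0.25],[0,-0.86,0,0,0.25],[0,-0.86,0,0,0.25],[0,-0.86,0,0,0.25],[0,-0.87,0,0,0.25],[0.75,0,0,0,0.25],[0.74,0,0,0,0.25],[0,0,0.3,0,0.25],[0,0,0.3,0,0.25],[0,0,0,0,0.25],[0,0,0,0,0.25]]'
python3 - <<'E'
from h import *
p=shot('wrist','w19');nav([0.5393,0.0761,0.0141],90)
E
```

```text
time: 39.75
tool_pos: [0.539, 0.0752, 0.0735]
tcp_rot: [3.141, -0.001, -0.002]
wrist_force: [0.3, 0.4, -1.1]
width: 0.328
grip_force: 34.7
pos [0.5397 0.0753 0.0741] yang -90.0 tz [-0.  0. -1.] q6 1.66 -> shift [-0.007 -0.016  1.201] spin -0.00
```

```bash
python3 -m creep '[[0,-0.015,0.5,0,0.25],[0,0,0.3,0,0.25],[0,0,0,0,0.25],[0,0,0.1,0,0.25],[0,0,0.1,0,0.25],[0,0,0,0,0.25]]'; python3 -m creep '[[0,0,0.08,0,0.25],[0,0,0.08,0,0.25],[0,0,0,0,0.25],[0,0,0,0,0.25]]'
```

```text
time: 40.55
tool_pos: [0.5399, 0.0761, 0.0238]
tcp_rot: [3.142, -0.0, -0.001]
wrist_force: [-0.4, -0.4, 0.6]
width: 0.326
grip_force: 34.7
time: 41.05
tool_pos: [0.5401, 0.0761, 0.016]
tcp_rot: [3.142, -0.0, -0.0]
wrist_force: [-0.4, 0.6, -0.4]
width: 0.328
grip_force: 34.7
```

```bash
python3 -m creep '[[0,0,0.03,0,0.25],[0,0,0,0,0.25],[0,0,0,0,0.55],[0,0,0,0,0.55],[0,0,0,0,0.55],[0,0,-0.5,0,0.55],[0,0,-0.9,0,0.55],[-0.4,0.3,-0.9,0,0.55],[-0.8,0.4,0,0,0.55],[-0.6,0.2,0,0,0.55],[0,0,0,0,0.55],[0,0,0,0,0.55]]'
python3 - <<'E'
from h import *
p=shot('wrist','w20');centers(p,['cap_small','cap_large'],(.01,.02,.028,.038));nav([0.54,0.0765,0.1],90)
for n in ('scene','side'):
    q=shot(n,n+'9');centers(q,['cap_small','cap_large','tip_small','tip_large','air_ring'],(.02,.03))
b=p['pixels'].astype(int)
for c,z0 in (((.5398,.0762),.010),((.5377,-.0133),.016)):
    H=.022 if c[1]>0 else .028
    for z in (z0+H,z0): print(c,z,proj(p,[*c,z]))
m=((b[...,0]-b[...,2])>60).astype(np.uint8)[:180]
n,l,s,ce=cv2.connectedComponentsWithStats(m)
for i in range(1,n):
    if s[i,4]>60: print(s[i],ce[i])
E
```

```text
time: 42.55
tool_pos: [0.4508, 0.0312, 0.13]
tcp_rot: [-3.141, 0.001, -0.002]
wrist_force: [0.0, -0.1, 0.3]
width: 0.549
grip_force: 0.0
cap_small 0.92 [238, 44, 281, 93] cen 257.5 67.7 w [0.5419 0.0788] [0.5411 0.077 ] [0.5404 0.0756] [0.5397 0.0738] box [0.5413 0.0774]
cap_large 0.95 [354, 37, 416, 104] cen 386.3 70.4 w [ 0.5399 -0.0156] [ 0.5391 -0.0138] [ 0.5386 -0.0124] [ 0.5379 -0.0106] box [ 0.5401 -0.0145]
pos [0.4511 0.0314 0.1298] yang -90.0 tz [ 0.001  0.    -1.   ] q6 1.58 -> shift [ 1.778 -0.902  0.596] spin 0.00
cap_small 0.42 [278, 183, 288, 196] cen 282.6 191.6 w [0.5406 0.0734] [0.5327 0.0634] box [0.5469 0.0788]
cap_large 0.84 [297, 194, 318, 214] cen 305.8 205.4 w [ 0.5445 -0.0081] [ 0.5365 -0.0167] box [ 0.5501 -0.0068]
tip_large 0.5 [405, 324, 420, 337] cen 410.1 329.6 w [ 0.4414 -0.3772] [ 0.4352 -0.3794] box [ 0.4425 -0.3814]
tip_large 0.44 [410, 298, 428, 312] cen 417.9 302.6 w [ 0.4982 -0.3566] [ 0.4911 -0.3591] box [ 0.4951 -0.3608]
cap_small 0.64 [309, 182, 327, 192] cen 318.1 186.2 w [0.5406 0.0777] [0.5392 0.0635] box [0.5406 0.0723]
cap_large 0.55 [314, 193, 328, 208] cen 320.2 201.5 w [0.5386 0.0016] [ 0.5372 -0.0114] box [0.5413 0.0058]
cap_large 0.31 [341, 103, 362, 157] cen 347.3 129.0 w [0.6915 0.4424] [0.6878 0.4226] box [0.7078 0.4331]
tip_large 0.68 [290, 311, 306, 326] cen 297.4 319.5 w [ 0.4501 -0.3817] [ 0.4501 -0.3887] box [ 0.4519 -0.3798]
tip_large 0.65 [317, 302, 332, 315] cen 324.7 308.4 w [ 0.5079 -0.3615] [ 0.507  -0.3688] box [ 0.5076 -0.362 ]
air_ring 0.72 [278, 186, 285, 226] cen 279.9 208.3 w [ 0.4236 -0.016 ] [ 0.4241 -0.0287] box [ 0.4286 -0.0085]
(0.5398, 0.0762) 0.032 [255.58557027  68.20289883]
(0.5398, 0.0762) 0.01 [261.22673275  70.66287526]
(0.5377, -0.0133) 0.044 [392.20038927  70.00896361]
(0.5377, -0.0133) 0.016 [384.41177033  73.00815864]
[ 362   41   55   58 2274] [389.58795075  68.54353562]
[238  48  35  37 811] [255.28976572  65.96300863]
```

```bash
python3 -c "
from workcell import bot
print(bot.finish_job())"
```

```text
the job is handed in; nothing more can be done
None
```

Both sets are on the stand and the job was handed in at about 43 s: air ring, large tip and large cap on the post nearer the gun, small tip and small cap on the other; the final check was by measurement only, which put both caps within about 2 mm of their posts.

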